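# Put the jars back in the rack in order of height

### The job

The lentil jar and the sugar bowl stand at the two ends of the wire jar rack. Put the four loose jars back in the rack, one upright in each bay, so that the whole row steps down in height from the tall lentil jar to the low sugar bowl. Do not tip a jar over, and leave the lentil jar, the sugar bowl and the two glass bowls of spice where they stand.

Things in the scene. Friction and masses are not known exactly. Their poses are not given: they have to be found in the camera images.
- rack: Fixed jar rack, bamboo board 96 x 336 mm with a low wire gallery. Origin: centre of its underside; x across it (away from the robot within 10 degrees), y along the row. Cross wires part it into four bays, 76 mm square inside, centred at y = -120, -40, 40, 120 mm, x = 0. Jars stand on the board, 12 mm above the worktop; the wires' top is 24 mm above the worktop: keep fingers above it
- lentil_jar: Tallest jar, with brown lentils and a black lid, diameter 81 mm, 158 mm high; loose, not to be moved. Origin at the centre of its underside, on the worktop. It stands about 235 mm from the rack's centre along the row, beyond the last bay, at either end of the rack
- sugar_bowl: Small glass bowl with brown sugar, diameter 93 mm, 40 mm high; loose, not to be moved. Origin at the centre of its underside. It stands about 235 mm from the rack's centre along the row, at the other end of the rack
- tall_jar_center (a point): Clear straight jar with a dark brown filling and a blue lid, diameter 46 mm, 126 mm high: the tallest of the four loose jars. Point: its centre, half-way up, z axis to its top. Starts upright on the worktop; round, pinch its smooth rigid side from above at any yaw, near the top so that the gripper clears it (cylinder over the full height)
- yellow_cap_jar_center (a point): Spice jar with a mustard-yellow cap and a green and red label, diameter 42 mm, 106 mm high: second tallest of the four. Point: its centre, half-way up, z axis to its top. Starts upright on the worktop; round, pinch its smooth rigid side from above at any yaw, near the top so that the gripper clears it (body 40 mm wide up to 85 mm above its foot, cap above that)
- white_bottle_center (a point): White plastic bottle with a red band and a white cap, diameter 54 mm, 86 mm high: third of the four. Point: its centre, half-way up, z axis to its top. Starts upright on the worktop; round, pinch its smooth rigid side from above at any yaw, near the top so that the gripper clears it (body 54 mm wide up to 65 mm above its foot, cap 43 mm wide above 72 mm)
- low_jar_center (a point): Low orange-brown glass jar with a black ribbed lid, diameter 56 mm, 66 mm high: the lowest of the four. Point: its centre, half-way up, z axis to its top. Starts upright on the worktop; round, pinch its smooth rigid side from above at any yaw, near the top so that the gripper clears it (cylinder over the full height)
- bowl_cumin: Small glass bowl with light brown cumin seeds, diameter 81 mm, 36 mm high; loose, standing among the jars, not to be moved. Origin at the centre of its underside
- bowl_pepper: Small glass bowl with dark grey-brown crushed pepper, diameter 81 mm, 36 mm high; loose, standing among the jars, not to be moved. Origin at the centre of its underside
Things that resemble listed ones, but are neither listed nor needed, are in the scene too. Leave any purple look-alike of the part that bears white_bottle_center alone.

How it is judged:
At the end, for the whole second after the job is handed in: From the lentil jar's end: tall jar, yellow-capped jar, white bottle, low jar, one per bay, within 20 mm of the bay's centre each way, foot on the board (6 mm), upright (0.1 rad), at rest; lentil jar, sugar bowl and spice bowls within 30 mm of their start (((y of lentil_jar in the frame of rack above 0 m and y of tall_jar_center in the frame of rack between 0.1 and 0.14 m and y of yellow_cap_jar_center in the frame of rack between 0.02 and 0.06 m and y of white_bottle_center in the frame of rack between -0.06 and -0.02 m and y of low_jar_center in the frame of rack between -0.14 and -0.1 m) or (y of lentil_jar in the frame of rack below 0 m and y of tall_jar_center in the frame of rack between -0.14 and -0.1 m and y of yellow_cap_jar_center in the frame of rack between -0.06 and -0.02 m and y of white_bottle_center in the frame of rack between 0.02 and 0.06 m and y of low_jar_center in the frame of rack between 0.1 and 0.14 m)) and x of tall_jar_center in the frame of rack between -0.02 and 0.02 m and z of tall_jar_center in the frame of rack between 0.069 and 0.081 m and angle between each of tall_jar_center, yellow_cap_jar_center, white_bottle_center, low_jar_center's own z axis and vertical below 0.1 rad and linear speed of each of tall_jar, yellow_cap_jar, white_bottle, low_jar below 0.02 m/s and x of yellow_cap_jar_center in the frame of rack between -0.02 and 0.02 m and z of yellow_cap_jar_center in the frame of rack between 0.059 and 0.071 m and x of white_bottle_center in the frame of rack between -0.02 and 0.02 m and z of white_bottle_center in the frame of rack between 0.049 and 0.061 m and x of low_jar_center in the frame of rack between -0.02 and 0.02 m and z of low_jar_center in the frame of rack between 0.039 and 0.051 m and distance of each of lentil_jar, sugar_bowl, bowl_cumin, bowl_pepper from where it was at the start of the episode below 0.03 m); the robot touches nothing.
It fails at once if a jar is tipped over (angle between any of tall_jar_center, yellow_cap_jar_center, white_bottle_center, low_jar_center, lentil_jar's own z axis and vertical above 0.6 rad).
It fails at once if the lentil jar, the sugar bowl or a spice bowl is pushed out of its place (distance of any of lentil_jar, sugar_bowl, bowl_cumin, bowl_pepper from where it was at the start of the episode above 0.03 m).
It also fails if it takes over 106 s, if anything falls off the work surface, if the arm or the gripper's body presses on something with over 40 N, if the wrist force passes 120 N, or if a joint passes its speed limit or range.

### The arm

A 6-joint arm with a two-finger parallel gripper is mounted at the origin on a cart in front of the work surface, level with it; the furniture and walls round the work are solid. World frame = base frame: x ahead of the robot, y to its left, z up, the work surface at z = 0. Lengths are in m, angles in rad, forces in N, time in s.
With the tool pointing down it reaches from about 0.35 to 0.975 m from the base axis. Payload 4.9 kg.
Tool frame: the origin (TCP) lies on the centre line of the jaws, within the pads' length; the fingertips stand 17 mm ahead of it and the grasp point (between the pads) lies 2 mm behind it; z points along the fingers, y is the direction in which the jaws open and shut (so a half turn about z gives the same grasp; the last joint's range is limited). The gripper opens to 85 mm and grips with 20 to 120 N. Pads are 22 mm wide; open, the fingers measure 114 mm over their backs; the gripper's body (76 mm by 85 mm) begins 54 mm behind the grasp point. The pads swing forward as they close: fully open they stand 13 mm farther back than shut.
Start: joints at [-1.268, 0.053, 1.613, -0, 1.476, -0.119], TCP at [0.256, -0.57, 0.248] pointing down, gripper open.
Joint ranges: [-3.01, 3.01], [-1.01, 2.22], [0.06, 2.58], [-1.02, 4.17], [0.09, 2.62], [-3.14, 3.14]. Speed limits (rad/s): [2.57, 2.57, 3.14, 3.14, 3.14, 3.14].

### API

Orientations are given as a unit quaternion [w, x, y, z].
In Python, from cell import arm, vision gives the robot as it stands. The module is installed in compiled form; this text tells all that it offers.
- The arm moves only by the tool carry_out, never from a script. Its argument "deltas" is a list that holds one entry, the list of rows, each a list of 6 numbers: the shift along the tool's x, y, z in mm, then the turn, a rotation vector about the tool's x, y, z in rad. A call has 1 to 10 rows; each row is the pose to reach, as a shift and turn from the pose commanded when the call began, along the tool's axes at that moment; what a row does not reach only later rows make up. A row lasts 1/8 s, in which the tool goes at most 62.5 mm and 10.7 degrees, less where a joint would pass 70% of its speed; a pose out of reach is approached as far as the arm can. A call with a gripper value outside its range is refused whole. "jaw" is the finger opening in mm, from 0 to 85.4, set as the call begins (left out, the last holds). The fingers move at their own pace and stop on an object; the grip force is fixed at half the most. Time passes only in rows, so rows that repeat a pose let the fingers close. It gives the time, the measured TCP pose, the force and the opening at its end, in the units of the state.
- arm.read_state(): the state, without advancing time (a new reading comes with each control period).
- vision.capture(name): name is "scene" or "top"; returns a dict with "color" (384x512x3 uint8, red, green, blue), "depth" (384x512 float32, m along the optical axis (not along the pixel's ray), 0 where there is no reading), "mtx" (3x3 intrinsics, pixels), "k1" (the pictures are not rectified: a ray, as slopes to the right and down, at radius r is drawn at 1 + k1 r^2 times it, then the intrinsics apply), "cam_to_world" (4x4, takes a point from camera to world coordinates). Camera axes: x right, y down, z forward; pixel columns grow to the right and rows downward; lengths in m; the calibration is good to about 2 mm. A picture is of the moment at which its call begins.
- arm.job_done(): hands the job in, once; it reports no verdict.
The state is a dict: "time_s": time; "joint_positions": joint angles; "joint_vel": joint speeds; "joint_torque": joint torques, N m; "eef_pos": TCP position; "ee_rot": TCP orientation; "ft_force": force on the tool from outside, world axes, zero at the start; "torque": the same for the moment, N m; "opening": opening from 0.0 (shut) to 1.0 (fully open).
Only numpy, scipy, OpenCV 4.12 (cv2) and the standard library are available. Lean on these libraries where they do the work, as an engineer would, in place of code of your own. Each camera call takes 0.05 s, during which the arm holds its last target. There are 200 camera calls.

## Working session

There is one attempt and no reset: what is moved stays moved. The work goes in short steps, Python scripts to look and compute and a tool call to move; the robot and the scene stay as the last step left them, time stands still between calls to the robot, and variables do not carry over. Pictures are saved under pics/ and viewed, about 12 in all and at most 16, crops included, and the job is handed in when it is done.

Besides the shell and the picture viewer there is one more tool, called after "Call:" as name(argument=value, ...), one argument or row to a line, values as JSON. carry_out: Moves the arm, as the interface text tells. Its arguments: {"type":"object","properties":{"deltas":{"type":"array"},"jaw":{"type":"number"}},"required":["deltas"]}

```bash
mkdir -p pics
cat > h.py <<'E'
import numpy as np,cv2
from cell import arm,vision
def cap(n,save=None):
    d=vision.capture(n)
    if save: cv2.imwrite('pics/'+save,cv2.cvtColor(d['color'],cv2.COLOR_RGB2BGR))
    return d
def rays(d,uv):
    uv=np.asarray(uv,float).reshape(-1,2);K=d['mtx']
    xd=(uv-[K[0,2],K[1,2]])/[K[0,0],K[1,1]]
    x=xd.copy()
    for _ in range(20): x=xd/(1+d['k1']*(x**2).sum(1,keepdims=True))
    return np.c_[x,np.ones(len(x))]
def onplane(d,uv,z):
    T=d['cam_to_world'];r=rays(d,uv)@T[:3,:3].T;o=T[:3,3]
    return o+r*((z-o[2])/r[:,2])[:,None]
def cloud(d):
    h,w=d['depth'].shape;v,u=np.mgrid[:h,:w]
    r=rays(d,np.c_[u.ravel(),v.ravel()])*d['depth'].reshape(-1,1)
    T=d['cam_to_world'];return (r@T[:3,:3].T+T[:3,3]).reshape(h,w,3)
E
python3 - <<'E'
from h import *
for n in('scene','top'):
    d=cap(n,n+'0.png');print(n,d['cam_to_world'][:3].round(3).tolist(),d['mtx'][0,0],d['k1'])
    np.savez('/tmp/'+n+'.npz',**d)
    P=cloud(d);print((d['depth']>0).mean())
s=arm.read_state();print(s)
E
```

```text
scene [[-0.745, -0.286, 0.602, -0.063], [-0.667, 0.297, -0.684, 0.706], [0.017, -0.911, -0.412, 0.515]] 427.429113966155 -0.04295028396701483
0.99609375
top [[-0.004, -0.993, 0.117, 0.434], [-1.0, 0.004, -0.004, -0.031], [0.003, -0.117, -0.993, 1.155]] 418.12584651294986 -0.00423390621561839
0.9960276285807291
{'time_s': 0.1, 'joint_positions': array([-1.26803641e+00,  5.33011353e-02,  1.61416991e+00,  2.20913138e-05,
        1.47600276e+00, -1.19023461e-01]), 'joint_vel': array([-8.77003906e-04, -2.28847433e-03, -2.09364564e-03, -5.61448879e-05,
       -2.43949329e-04, -2.66997641e-03]), 'joint_torque': array([ 1.07827407e-04, -3.94903851e+01, -3.71362782e+01, -1.03080063e-04,
        3.93295442e-03,  1.71600163e-05]), 'eef_pos': array([ 0.25569852, -0.56971192,  0.24717165]), 'ee_rot': array([-9.37617043e-04,  9.77844432e-01,  2.09330793e-01, -7.53387252e-05]), 'ft_force': array([ 0.53054031, -0.06081264,  0.33570138]), 'torque': array([ 0.02289319, -0.02704373,  0.03888623]), 'opening': 1.0003078220174169}
```

View pics/top0.png

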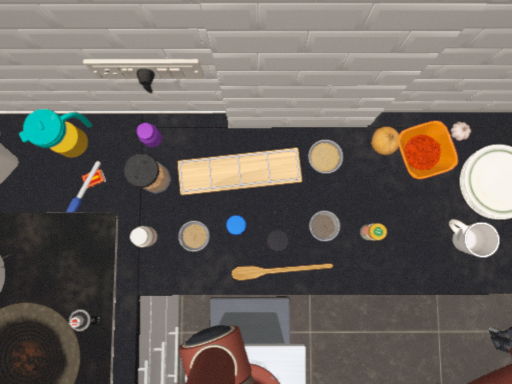

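View pics/scene0.png

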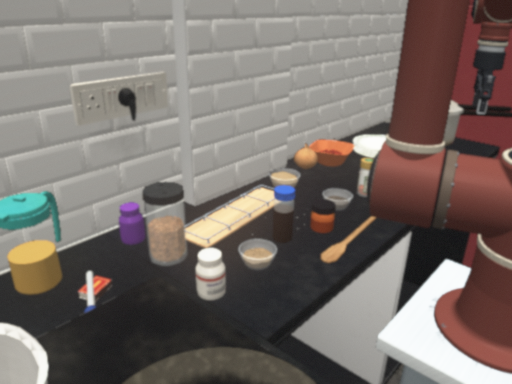

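Top view: the rack is at about (240,171), with the lentil jar at its left end (148,172) and the sugar bowl at (325,156). The blue-lidded jar is at (236,226), the low jar at (278,240), the white bottle at (143,237) and the yellow cap at (374,232). The bowls are at (194,236) and (324,226), and the purple decoy is at (148,134).

```bash
cat > m.py <<'E'
from h import *
def find(d,seed,h,rad=0.05):
    """centre of the top disc of an object of height h near seed pixel, from depth"""
    P=cloud(d);c=onplane(d,[seed],h)[0]
    m=(np.hypot(P[...,0]-c[0],P[...,1]-c[1])<rad)&(abs(P[...,2]-h)<0.008)&(d['depth']>0)
    v,u=np.nonzero(m)
    if len(u)<8: return c.round(4),len(u)
    cc,r=cv2.minEnclosingCircle(np.c_[u,v].astype(np.float32))
    return onplane(d,[cc],h)[0].round(4),len(u),round(r,1),P[m][:,2].mean().round(4)
E
python3 - <<'E'
from m import *
d=dict(np.load('/tmp/top.npz'))
for n,s,h in[('tall',(236,226),.126),('yel',(378,231),.106),('white',(137,237),.086),('low',(278,240),.066),('lentil',(141,168),.158),('sugar',(325,156),.04),('cumin',(194,236),.036),('pepper',(324,226),.036)]:
    print(n,*find(d,s,h))
hsv=cv2.cvtColor(d['color'],cv2.COLOR_RGB2HSV)
m=cv2.inRange(hsv,(10,50,140),(28,170,255));m[:140]=0;m[200:]=0;m[:,:174]=0;m[:,305:]=0
m=cv2.morphologyEx(m,cv2.MORPH_CLOSE,np.ones((5,5)))
c=max(cv2.findContours(m,0,1)[0],key=cv2.contourArea)
p=onplane(d,c.reshape(-1,2),.012)[:,:2].astype(np.float32)
r=cv2.minAreaRect(p);b=cv2.boxPoints(r);print(r,b)
P=cloud(d)
for u in (200,240,280): print([ (P[v,u].round(3)).tolist() for v in (115,122,128,135,142,170)])
big=cv2.resize(d['color'][105:275,105:405],None,fx=2.6,fy=2.6,interpolation=cv2.INTER_CUBIC)
cv2.imwrite('pics/topbig.png',big[...,::-1])
E
```

```text
tall [0.4671 0.0208 0.126 ] 277 9.5 0.1256
yel [ 0.4496 -0.333   0.106 ] 218 8.3 0.1051
white [0.4413 0.2693 0.086 ] 229 8.8 0.0852
low [ 0.428  -0.0843  0.066 ] 373 11.0 0.0656
lentil [0.5982 0.2482 0.158 ] 910 17.4 0.1583
sugar [ 0.6543 -0.2179  0.04  ] 570 17.1 0.0361
cumin [0.441  0.1373 0.036 ] 179 15.3 0.0342
pepper [ 0.4666 -0.2113  0.036 ] 166 15.2 0.0344
((0.6186279654502869, 0.015731453895568848), (0.09655376523733139, 0.3374868929386139), 6.1323442459106445) [[ 0.5526013   0.1783521 ]
 [ 0.5886534  -0.1572036 ]
 [ 0.68465465 -0.1468892 ]
 [ 0.64860255  0.18866651]]
[[0.782, 0.128, -0.002], [0.76, 0.127, 0.002], [0.744, 0.127, -0.001], [0.724, 0.127, -0.001], [0.704, 0.127, -0.004], [0.621, 0.124, 0.012]]
[[0.748, 0.01, 0.109], [0.749, 0.013, 0.041], [0.744, 0.014, -0.002], [0.723, 0.014, -0.002], [0.703, 0.014, -0.001], [0.62, 0.013, 0.017]]
[[0.748, -0.093, 0.108], [0.749, -0.097, 0.041], [0.742, -0.099, 0.004], [0.723, -0.099, -0.001], [0.703, -0.099, -0.002], [0.621, -0.097, 0.01]]
```

View pics/topbig.png

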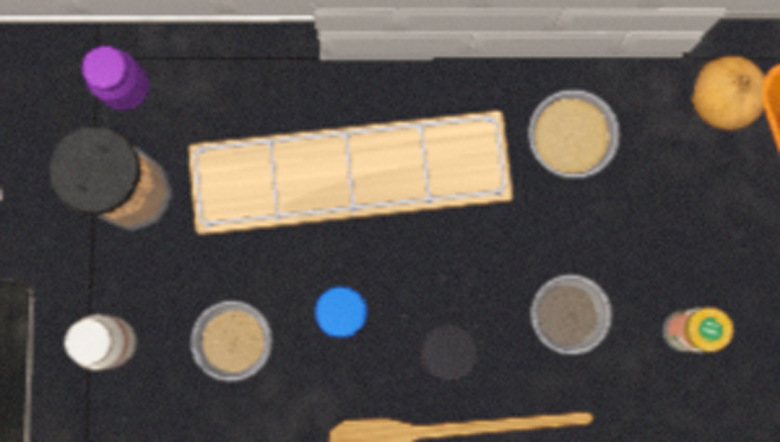

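```bash
cat > go.py <<'E'
import sys
from h import *
from scipy.spatial.transform import Rotation as R
def go(*targets,yaw=96.1):
    s=arm.read_state();q=s['ee_rot'];Rc=R.from_quat(q[[1,2,3,0]])
    y=np.radians(yaw);c,n=np.cos(y),np.sin(y)
    Rt=R.from_matrix(np.array([[c,n,0],[n,-c,0],[0,0,-1.]]))
    print('at',s['eef_pos'].round(4),'open',round(s['opening']*85.4,1),'t',round(s['time_s'],2),'F',s['ft_force'].round(1))
    for t in targets:
        print(t,(Rc.inv().apply(np.array(t)-s['eef_pos'])*1000).round(1).tolist(),(Rc.inv()*Rt).as_rotvec().round(4).tolist())
if __name__=='__main__':
    go(*[tuple(map(float,a.split(','))) for a in sys.argv[1:]])
E
python3 go.py .428,-.0843,.2
```

```text
at [ 0.2557 -0.5697  0.2472] open 85.4 t 0.1 F [ 0.5 -0.1  0.3]
(0.428, -0.0843, 0.2) [355.9, -372.2, 48.0] [-0.0015, -0.0014, -1.2555]
```

Call:
carry_out(
  deltas=[
    [[36,-37,5,0,0,-0.125],[72,-74,10,0,0,-0.25],[108,-111,15,0,0,-0.38],[142,-148,20,0,0,-0.5],[178,-186,24,0,0,-0.63],[214,-223,29,0,0,-0.76],[250,-260,34,0,0,-0.88],[285,-298,38,0,0,-1.0],[320,-335,43,0,0,-1.13],[356,-372,48,-0.0015,-0.0014,-1.2555]],
  ],
)

```text
time_s: 1.35
eef_pos: [0.4284, -0.0834, 0.1999]
ee_rot: [0.001, 0.667, 0.745, -0.0]
ft_force: [0.0, -0.4, -0.8]
opening: 0.995
```

```bash
python3 go.py .428,-.0843,.2 .428,-.0843,.05
```

```text
at [ 0.4284 -0.0834  0.1999] open 84.9 t 1.35 F [ 0.  -0.4 -0.8]
(0.428, -0.0843, 0.2) [-0.9, -0.5, -0.1] [0.0005, 0.002, 0.0039]
(0.428, -0.0843, 0.05) [-0.6, -0.6, 149.9] [0.0005, 0.002, 0.0039]
```

Call:
carry_out(
  deltas=[
    [[-0.5,-0.5,40,0,0,0],[-0.5,-0.5,80,0,0,0],[-0.5,-0.5,115,0,0,0],[-0.5,-0.5,140,0,0,0],[-0.5,-0.5,152,0,0,0],[-0.5,-0.5,152,0,0,0],[-0.5,-0.5,152,0,0,0]],
  ],
)

```text
time_s: 2.22
eef_pos: [0.429, -0.0863, 0.0495]
ee_rot: [0.002, 0.668, 0.744, -0.0]
ft_force: [-0.9, -0.5, 0.2]
opening: 1.002
```

Call:
carry_out(
  deltas=[
    [[0,0,0,0,0,0],[0,0,0,0,0,0],[0,0,0,0,0,0],[0,0,0,0,0,0],[0,0,0,0,0,0],[0,0,0,0,0,0],[0,0,0,0,0,0],[0,0,0,0,0,0]],
  ],
  jaw=20,
)

```text
time_s: 3.22
eef_pos: [0.4292, -0.0863, 0.0497]
ee_rot: [0.002, 0.668, 0.744, -0.0]
ft_force: [1.3, -0.4, 4.8]
opening: 0.635
```

```bash
python3 go.py .428,-.0843,.15 .6314,-.1036,.15 .6314,-.1036,.062
```

```text
at [ 0.4292 -0.0863  0.0497] open 54.2 t 3.23 F [ 1.3 -0.4  4.8]
(0.428, -0.0843, 0.15) [1.8, -0.7, -100.3] [0.0026, 0.0031, 0.0]
(0.6314, -0.1036, 0.15) [-39.0, 199.5, -99.7] [0.0026, 0.0031, 0.0]
(0.6314, -0.1036, 0.062) [-38.7, 199.3, -11.7] [0.0026, 0.0031, 0.0]
```

Call:
carry_out(
  deltas=[
    [[0,0,-20,0,0,0],[0,0,-60,0,0,0],[0,0,-100,0,0,0],[-8,40,-100,0,0,0],[-16,80,-100,0,0,0],[-24,120,-100,0,0,0],[-32,160,-100,0,0,0],[-39,190,-100,0,0,0],[-39,199.5,-100,0,0,0],[-39,199.5,-100,0,0,0]],
  ],
)

```text
time_s: 4.47
eef_pos: [0.6299, -0.103, 0.1476]
ee_rot: [-0.0, 0.668, 0.744, -0.001]
ft_force: [-0.7, 0.4, -1.1]
opening: 0.637
```

```bash
python3 go.py .6314,-.1036,.0627; python3 -c "
from h import *
cap('scene','s1.png')"
```

```text
at [ 0.6299 -0.103   0.1476] open 54.4 t 4.47 F [-0.7  0.4 -1.1]
(0.6314, -0.1036, 0.0627) [-0.7, 1.6, 84.9] [-0.0015, 0.0012, 0.0004]
```

View pics/s1.png

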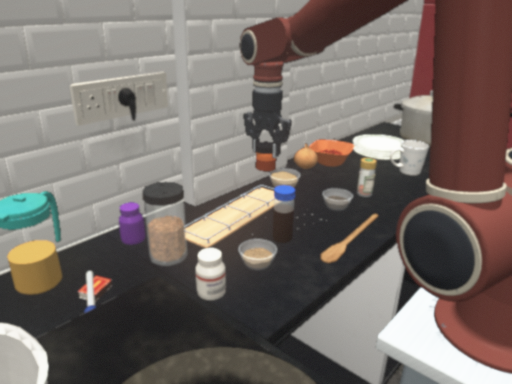

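The low jar hangs upright in the gripper at about (266,161), beyond the near end of the rack. Lowering it now.

Call:
carry_out(
  deltas=[
    [[-0.5,1.5,25,0,0,0],[-0.5,1.5,50,0,0,0],[-0.5,1.5,70,0,0,0],[-0.5,1.5,78,0,0,0],[-0.5,1.5,82,0,0,0],[-0.5,1.5,84,0,0,0],[-0.5,1.5,84,0,0,0],[-0.5,1.5,84,0,0,0]],
  ],
)

```text
time_s: 5.52
eef_pos: [0.6325, -0.1039, 0.0651]
ee_rot: [0.001, 0.668, 0.744, -0.0]
ft_force: [-0.5, -0.5, -1.6]
opening: 0.639
```

```bash
python3 go.py .6314,-.1036,.0617
```

```text
at [ 0.6325 -0.1039  0.0651] open 54.5 t 5.53 F [-0.5 -0.5 -1.6]
(0.6314, -0.1036, 0.0617) [0.4, -1.1, 3.4] [0.0014, 0.0023, 0.0001]
```

Call:
carry_out(
  deltas=[
    [[0,-1,1.5,0,0,0],[0,-1,3,0,0,0],[0,-1,3.5,0,0,0],[0,-1,3.5,0,0,0]],
  ],
)

```text
time_s: 6.02
eef_pos: [0.6311, -0.1039, 0.0617]
ee_rot: [0.001, 0.668, 0.744, -0.001]
ft_force: [-3.2, 0.4, 4.7]
opening: 0.639
```

Call:
carry_out(
  deltas=[
    [[0,0,0,0,0,0],[0,0,0,0,0,0],[0,0,0,0,0,0],[0,0,0,0,0,0],[0,0,0,0,0,0],[0,0,0,0,0,0]],
  ],
  jaw=85.4,
)

```text
time_s: 6.78
eef_pos: [0.6311, -0.1039, 0.0609]
ee_rot: [0.001, 0.668, 0.744, -0.0]
ft_force: [0.3, 0.5, 0.4]
opening: 1.002
```

Call:
carry_out(
  deltas=[
    [[0,0,-10,0,0,0],[0,0,-40,0,0,0],[0,0,-80,0,0,0],[0,0,-120,0,0,0],[0,0,-150,0,0,0],[0,0,-150,0,0,0]],
  ],
)

```text
time_s: 7.52
eef_pos: [0.633, -0.1041, 0.2158]
ee_rot: [0.004, 0.668, 0.744, 0.001]
ft_force: [0.4, -0.3, -0.5]
opening: 0.996
```

```bash
python3 go.py .4413,.2693,.21
```

```text
at [ 0.633  -0.1041  0.2158] open 85.0 t 7.53 F [ 0.4 -0.3 -0.5]
(0.4413, 0.2693, 0.21) [391.7, -150.9, 2.7] [0.0077, 0.0049, 0.0001]
```

Call:
carry_out(
  deltas=[
    [[45,-17,2,0,0,0],[90,-35,2,0,0,0],[135,-52,2,0,0,0],[180,-69,2,0,0,0],[225,-87,2,0,0,0],[270,-104,2,0,0,0],[315,-121,2,0,0,0],[360,-139,2,0,0,0],[391,-151,2,0,0,0],[391,-151,2,0,0,0]],
  ],
)

```text
time_s: 8.78
eef_pos: [0.4376, 0.2703, 0.2066]
ee_rot: [0.0, 0.667, 0.745, -0.002]
ft_force: [-0.5, -0.1, 0.3]
opening: 0.999
```

```bash
python3 go.py .4413,.2693,.048
python3 - <<'E'
from m import *
d=cap('top','t1.png')
print(find(d,(276,160),.078,.045), 'want .6314 -.1036')
print('white',find(d,(137,237),.086))
d=cap('scene','s2.png')
E
```

```text
at [0.4376 0.2703 0.2066] open 85.4 t 8.78 F [-0.5 -0.1  0.3]
(0.4413, 0.2693, 0.048) [-1.0, 3.9, 158.6] [-0.0019, 0.0025, 0.0036]
(array([ 0.6293, -0.1024,  0.078 ]), 349, 10.7, np.float64(0.0775)) want .6314 -.1036
white (array([0.4398, 0.2684, 0.086 ]), 230, 8.7, np.float64(0.0853))
```

View pics/t1.png

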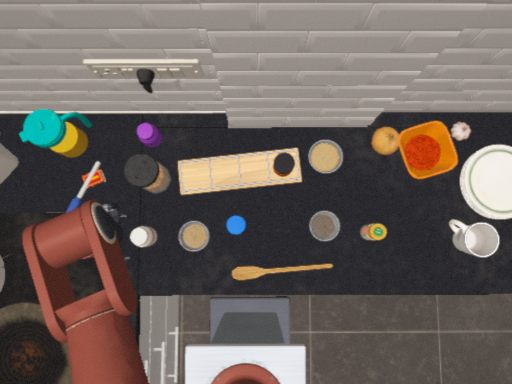

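The low jar stands in the right-hand bay at (284,164), about 2 mm from where I wanted it. The bottle has not moved from (143,237).

Call:
carry_out(
  deltas=[
    [[-1,3,40,0,0,0],[-1,3,80,0,0,0],[-1,3,115,0,0,0],[-1,3,140,0,0,0],[-1,3,154,0,0,0],[-1,3,158,0,0,0],[-1,3,158,0,0,0],[-1,3,158,0,0,0]],
  ],
)

```text
time_s: 9.88
eef_pos: [0.4434, 0.2685, 0.0514]
ee_rot: [0.001, 0.668, 0.744, 0.001]
ft_force: [-0.3, 0.3, 0.6]
opening: 1.001
```

Call:
carry_out(
  deltas=[
    [[0,0,0,0,0,0],[0,0,0,0,0,0],[0,0,0,0,0,0],[0,0,0,0,0,0],[0,0,0,0,0,0],[0,0,0,0,0,0],[0,0,0,0,0,0],[0,0,0,0,0,0]],
  ],
  jaw=20,
)

```text
time_s: 10.88
eef_pos: [0.4429, 0.2684, 0.0513]
ee_rot: [0.001, 0.668, 0.744, -0.0]
ft_force: [-1.5, -0.9, 5.4]
opening: 0.599
```

```bash
python3 go.py .4413,.2693,.22 .6229,-.0241,.22
```

```text
at [0.4429 0.2684 0.0513] open 51.1 t 10.88 F [-1.5 -0.9  5.4]
(0.4413, 0.2693, 0.22) [0.8, -1.3, -168.7] [0.001, 0.0017, 0.0002]
(0.6229, -0.0241, 0.22) [-310.3, 148.0, -168.0] [0.001, 0.0017, 0.0002]
```

Call:
carry_out(
  deltas=[
    [[0,0,-20,0,0,0],[0,0,-60,0,0,0],[0,0,-105,0,0,0],[0,0,-150,0,0,0],[0,0,-168,0,0,0],[-35,16,-168,0,0,0],[-75,36,-168,0,0,0],[-115,55,-168,0,0,0],[-155,74,-168,0,0,0],[-195,93,-168,0,0,0]],
  ],
)

```text
time_s: 12.12
eef_pos: [0.5554, 0.0832, 0.2165]
ee_rot: [-0.0, 0.668, 0.744, -0.001]
ft_force: [0.5, 0.6, -1.3]
opening: 0.593
```

Call:
carry_out(
  deltas=[
    [[-40,19,0,0,0,0],[-80,38,0,0,0,0],[-105,50,0,0,0,0],[-115,55,0,0,0,0],[-115,55,10,0,0,0],[-115,55,40,0,0,0],[-115,55,70,0,0,0],[-115,55,90,0,0,0],[-115,55,90,0,0,0]],
  ],
)

```text
time_s: 13.25
eef_pos: [0.6207, -0.0231, 0.1263]
ee_rot: [-0.001, 0.668, 0.744, -0.002]
ft_force: [0.4, 0.3, -0.7]
opening: 0.596
```

```bash
python3 go.py .6229,-.0241,.0633
```

```text
at [ 0.6207 -0.0231  0.1263] open 50.9 t 13.25 F [ 0.4  0.3 -0.7]
(0.6229, -0.0241, 0.0633) [-1.2, 2.3, 63.0] [-0.0041, 0.0005, 0.0011]
```

Call:
carry_out(
  deltas=[
    [[-1,1.5,20,0,0,0],[-1,1.5,40,0,0,0],[-1,1.5,52,0,0,0],[-1,1.5,58,0,0,0],[-1,1.5,61,0,0,0],[-1,1.5,61,0,0,0],[-1,1.5,61,0,0,0]],
  ],
)

```text
time_s: 14.12
eef_pos: [0.6246, -0.0252, 0.0685]
ee_rot: [0.001, 0.668, 0.744, -0.0]
ft_force: [0.9, 0.1, -0.2]
opening: 0.596
```

```bash
python3 go.py .6229,-.0241,.0633
```

```text
at [ 0.6246 -0.0252  0.0685] open 50.9 t 14.12 F [ 0.9  0.1 -0.2]
(0.6229, -0.0241, 0.0633) [1.3, -1.6, 5.2] [0.0016, 0.0022, -0.0]
```

Call:
carry_out(
  deltas=[
    [[1,-1.5,2,0,0,0],[1,-1.5,4,0,0,0],[1,-1.5,5,0,0,0],[1,-1.5,5,0,0,0],[1,-1.5,5,0,0,0]],
  ],
)

```text
time_s: 14.75
eef_pos: [0.6226, -0.0244, 0.0634]
ee_rot: [0.001, 0.668, 0.744, -0.001]
ft_force: [-3.0, -0.1, 4.9]
opening: 0.599
```

Call:
carry_out(
  deltas=[
    [[0,0,0,0,0,0],[0,0,0,0,0,0],[0,0,0,0,0,0],[0,0,0,0,0,0],[0,0,0,0,0,0],[0,0,0,0,0,0]],
  ],
  jaw=85.4,
)

```text
time_s: 15.5
eef_pos: [0.6226, -0.0243, 0.0628]
ee_rot: [0.001, 0.668, 0.744, -0.0]
ft_force: [-0.0, -0.7, -0.2]
opening: 1.002
```

Call:
carry_out(
  deltas=[
    [[0,0,-10,0,0,0],[0,0,-40,0,0,0],[0,0,-80,0,0,0],[0,0,-120,0,0,0],[0,0,-150,0,0,0],[0,0,-150,0,0,0]],
  ],
)

```text
time_s: 16.25
eef_pos: [0.6245, -0.0243, 0.2175]
ee_rot: [0.004, 0.668, 0.744, 0.002]
ft_force: [-0.3, -0.7, -0.5]
opening: 0.997
```

```bash
python3 go.py .4496,-.333,.21
```

```text
at [ 0.6245 -0.0243  0.2175] open 85.2 t 16.25 F [-0.3 -0.7 -0.5]
(0.4496, -0.333, 0.21) [-288.3, -206.8, 7.0] [0.0079, 0.0039, 0.0001]
```

Call:
carry_out(
  deltas=[
    [[-36,-26,3,0,0,0],[-77,-55,3,0,0,0],[-118,-85,3,0,0,0],[-159,-114,3,0,0,0],[-200,-143,3,0,0,0],[-240,-172,3,0,0,0],[-275,-197,3,0,0,0],[-288,-207,3,0,0,0],[-288,-207,3,0,0,0]],
  ],
)

```text
time_s: 17.38
eef_pos: [0.4468, -0.3324, 0.2092]
ee_rot: [-0.0, 0.669, 0.743, -0.0]
ft_force: [0.7, 1.2, -0.0]
opening: 1.004
```

```bash
python3 go.py .4496,-.333,.092
python3 - <<'E'
from m import *
d=cap('top')
print(find(d,(242,163),.098,.045), 'want .6229 -.0241')
print('yel',find(d,(378,231),.106))
E
```

```text
at [ 0.4468 -0.3324  0.2092] open 85.7 t 17.38 F [ 0.7  1.2 -0. ]
(0.4496, -0.333, 0.092) [-0.9, 2.8, 117.2] [-0.0003, 0.0002, -0.0014]
(array([ 0.6202, -0.0233,  0.098 ]), 205, 8.4, np.float64(0.0971)) want .6229 -.0241
yel (array([ 0.4498, -0.3321,  0.106 ]), 210, 8.4, np.float64(0.1048))
```

Call:
carry_out(
  deltas=[
    [[-1,2,35,0,0,0],[-1,2,70,0,0,0],[-1,2,95,0,0,0],[-1,2,112,0,0,0],[-1,2,119,0,0,0],[-1,2,119,0,0,0],[-1,2,119,0,0,0]],
  ],
)

```text
time_s: 18.3
eef_pos: [0.4501, -0.334, 0.0926]
ee_rot: [0.002, 0.668, 0.744, -0.001]
ft_force: [0.1, 0.5, 0.5]
opening: 0.999
```

Call:
carry_out(
  deltas=[
    [[0,0,0,0,0,0],[0,0,0,0,0,0],[0,0,0,0,0,0],[0,0,0,0,0,0],[0,0,0,0,0,0],[0,0,0,0,0,0],[0,0,0,0,0,0],[0,0,0,0,0,0]],
  ],
  jaw=20,
)

```text
time_s: 19.3
eef_pos: [0.4499, -0.3338, 0.092]
ee_rot: [0.001, 0.668, 0.744, -0.001]
ft_force: [0.4, -0.0, 5.6]
opening: 0.461
```

```bash
python3 go.py .4496,-.333,.25 .6143,.0555,.25
```

```text
at [ 0.4499 -0.3338  0.092 ] open 39.3 t 19.3 F [ 0.4 -0.   5.6]
(0.4496, -0.333, 0.25) [0.4, 0.0, -158.0] [0.0012, 0.0029, 0.0001]
(0.6143, 0.0555, 0.25) [369.2, 205.1, -158.9] [0.0012, 0.0029, 0.0001]
```

Call:
carry_out(
  deltas=[
    [[0,0,-20,0,0,0],[0,0,-60,0,0,0],[0,0,-105,0,0,0],[0,0,-145,0,0,0],[0,0,-158,0,0,0],[35,19,-158,0,0,0],[75,42,-158,0,0,0],[120,66,-158,0,0,0],[165,91,-158,0,0,0],[210,116,-158,0,0,0]],
  ],
)

```text
time_s: 20.55
eef_pos: [0.5418, -0.1101, 0.2469]
ee_rot: [-0.001, 0.669, 0.744, -0.001]
ft_force: [0.0, -0.6, -1.8]
opening: 0.466
```

Call:
carry_out(
  deltas=[
    [[45,25,0,0,0,0],[90,50,0,0,0,0],[130,73,0,0,0,0],[152,85,0,0,0,0],[159,89,0,0,0,0],[159,89,10,0,0,0],[159,89,40,0,0,0],[159,89,70,0,0,0],[159,89,80,0,0,0],[159,89,80,0,0,0]],
  ],
)

```text
time_s: 21.8
eef_pos: [0.6133, 0.0546, 0.1676]
ee_rot: [0.0, 0.669, 0.743, -0.001]
ft_force: [-0.3, -0.4, -1.3]
opening: 0.466
```

```bash
python3 go.py .6143,.0555,.104
```

```text
at [0.6133 0.0546 0.1676] open 39.8 t 21.8 F [-0.3 -0.4 -1.3]
(0.6143, 0.0555, 0.104) [0.9, 1.3, 63.6] [-0.0018, 0.0017, -0.0011]
```

Call:
carry_out(
  deltas=[
    [[1,1,20,0,0,0],[1,1,40,0,0,0],[1,1,52,0,0,0],[1,1,58,0,0,0],[1,1,61.5,0,0,0],[1,1,61.5,0,0,0],[1,1,61.5,0,0,0]],
  ],
)

```text
time_s: 22.68
eef_pos: [0.6154, 0.0564, 0.1079]
ee_rot: [0.001, 0.668, 0.744, -0.0]
ft_force: [0.0, -0.7, -1.7]
opening: 0.461
```

```bash
python3 go.py .6143,.0555,.104
```

```text
at [0.6154 0.0564 0.1079] open 39.4 t 22.68 F [ 0.  -0.7 -1.7]
(0.6143, 0.0555, 0.104) [-0.8, -1.2, 3.9] [0.0016, 0.002, 0.0]
```

Call:
carry_out(
  deltas=[
    [[-1,-1,2,0,0,0],[-1,-1,3.5,0,0,0],[-1,-1,4,0,0,0],[-1,-1,4,0,0,0],[-1,-1,4,0,0,0]],
  ],
)

```text
time_s: 23.3
eef_pos: [0.6143, 0.0553, 0.104]
ee_rot: [0.001, 0.668, 0.744, -0.0]
ft_force: [-2.8, -1.0, 5.1]
opening: 0.47
```

Call:
carry_out(
  deltas=[
    [[0,0,0,0,0,0],[0,0,0,0,0,0],[0,0,0,0,0,0],[0,0,0,0,0,0],[0,0,0,0,0,0],[0,0,0,0,0,0]],
  ],
  jaw=85.4,
)

```text
time_s: 24.05
eef_pos: [0.6141, 0.0553, 0.1032]
ee_rot: [0.001, 0.668, 0.744, -0.0]
ft_force: [0.7, 0.1, -1.0]
opening: 1.0
```

Call:
carry_out(
  deltas=[
    [[0,0,-10,0,0,0],[0,0,-40,0,0,0],[0,0,-80,0,0,0],[0,0,-110,0,0,0],[0,0,-115,0,0,0],[0,0,-115,0,0,0]],
  ],
)

```text
time_s: 24.8
eef_pos: [0.6138, 0.0555, 0.2178]
ee_rot: [0.001, 0.668, 0.744, -0.001]
ft_force: [-0.2, -0.6, -0.3]
opening: 0.997
```

```bash
python3 go.py .4671,.0208,.21
```

```text
at [0.6138 0.0555 0.2178] open 85.1 t 24.8 F [-0.2 -0.6 -0.3]
(0.4671, 0.0208, 0.21) [-18.9, -149.5, 7.9] [0.0002, 0.0019, 0.0001]
```

Call:
carry_out(
  deltas=[
    [[-5,-36,2,0,0,0],[-10,-76,3,0,0,0],[-15,-116,3,0,0,0],[-19,-142,3,0,0,0],[-19,-150,3,0,0,0],[-19,-150,3,0,0,0],[-19,-150,3,0,0,0]],
  ],
)

```text
time_s: 25.68
eef_pos: [0.4674, 0.0208, 0.2148]
ee_rot: [0.001, 0.668, 0.744, -0.001]
ft_force: [0.3, -0.7, -0.6]
opening: 1.004
```

```bash
python3 go.py .4671,.0208,.108
python3 - <<'E'
from m import *
d=cap('top')
print(find(d,(206,165),.118,.04), 'want .6143 .0555')
d=cap('scene','s3.png')
E
```

```text
at [0.4674 0.0208 0.2148] open 85.7 t 25.68 F [ 0.3 -0.7 -0.6]
(0.4671, 0.0208, 0.108) [0.2, -0.3, 106.8] [-0.0, 0.0017, 0.0002]
(array([0.6152, 0.0609, 0.118 ]), 86, 7.5, np.float64(0.1169)) want .6143 .0555
```

View pics/s3.png

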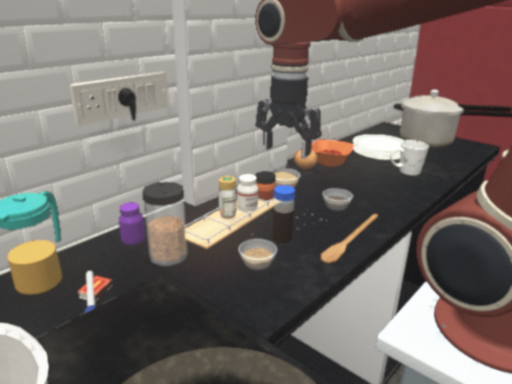

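Three jars are upright in the rack: yellow (228,196), white (247,192) and low (265,184). The tall jar at (285,210) is under the gripper.

Call:
carry_out(
  deltas=[
    [[0,0,35,0,0,0],[0,0,65,0,0,0],[0,0,90,0,0,0],[0,0,102,0,0,0],[0,0,107,0,0,0],[0,0,107,0,0,0],[0,0,107,0,0,0]],
  ],
)

```text
time_s: 26.65
eef_pos: [0.4677, 0.0204, 0.1093]
ee_rot: [0.002, 0.668, 0.744, 0.0]
ft_force: [-0.3, -1.2, -0.2]
opening: 1.005
```

Call:
carry_out(
  deltas=[
    [[0,0,0,0,0,0],[0,0,0,0,0,0],[0,0,0,0,0,0],[0,0,0,0,0,0],[0,0,0,0,0,0],[0,0,0,0,0,0],[0,0,0,0,0,0],[0,0,0,0,0,0]],
  ],
  jaw=20,
)

```text
time_s: 27.65
eef_pos: [0.4675, 0.0204, 0.1088]
ee_rot: [0.001, 0.668, 0.744, -0.0]
ft_force: [0.7, 0.6, 4.9]
opening: 0.527
```

```bash
python3 go.py .4671,.0208,.28 .6058,.1350,.28
```

```text
at [0.4675 0.0204 0.1088] open 45.0 t 27.65 F [0.7 0.6 4.9]
(0.4671, 0.0208, 0.28) [0.1, -0.1, -171.2] [0.0018, 0.0022, -0.0]
(0.6058, 0.135, 0.28) [98.9, 150.0, -171.1] [0.0018, 0.0022, -0.0]
```

Call:
carry_out(
  deltas=[
    [[0,0,-20,0,0,0],[0,0,-60,0,0,0],[0,0,-105,0,0,0],[0,0,-150,0,0,0],[0,0,-171,0,0,0],[20,30,-171,0,0,0],[45,68,-171,0,0,0],[70,106,-171,0,0,0],[92,140,-171,0,0,0],[99,150,-171,0,0,0]],
  ],
)

```text
time_s: 28.9
eef_pos: [0.6054, 0.1363, 0.2756]
ee_rot: [-0.001, 0.668, 0.744, -0.002]
ft_force: [-1.1, -0.2, -1.6]
opening: 0.522
```

Call:
carry_out(
  deltas=[
    [[0,0,0,0,0,0],[0,0,10,0,0,0],[0,0,40,0,0,0],[0,0,70,0,0,0],[0,0,95,0,0,0],[0,0,105,0,0,0],[0,0,105,0,0,0]],
  ],
)

```text
time_s: 29.78
eef_pos: [0.6047, 0.1345, 0.1733]
ee_rot: [0.0, 0.669, 0.744, -0.001]
ft_force: [0.5, -0.6, -1.6]
opening: 0.52
```

```bash
python3 go.py .6058,.1350,.1208
```

```text
at [0.6047 0.1345 0.1733] open 44.4 t 29.77 F [ 0.5 -0.6 -1.6]
(0.6058, 0.135, 0.1208) [0.5, 1.2, 52.5] [-0.0011, 0.0019, -0.0005]
```

Call:
carry_out(
  deltas=[
    [[0.5,1,18,0,0,0],[0.5,1,34,0,0,0],[0.5,1,44,0,0,0],[0.5,1,49,0,0,0],[0.5,1,51,0,0,0],[0.5,1,51,0,0,0],[0.5,1,51,0,0,0]],
  ],
)

```text
time_s: 30.65
eef_pos: [0.6069, 0.1355, 0.1236]
ee_rot: [0.001, 0.668, 0.744, -0.0]
ft_force: [-0.1, 0.2, -1.5]
opening: 0.52
```

```bash
python3 go.py .6058,.1350,.1208
```

```text
at [0.6069 0.1355 0.1236] open 44.4 t 30.65 F [-0.1  0.2 -1.5]
(0.6058, 0.135, 0.1208) [-0.4, -1.1, 2.8] [0.0015, 0.0019, 0.0]
```

Call:
carry_out(
  deltas=[
    [[-0.5,-1,1,0,0,0],[-0.5,-1,2,0,0,0],[-0.5,-1,2.8,0,0,0],[-0.5,-1,2.8,0,0,0],[-0.5,-1,2.8,0,0,0]],
  ],
)

```text
time_s: 31.28
eef_pos: [0.6057, 0.1349, 0.1208]
ee_rot: [0.001, 0.668, 0.744, -0.0]
ft_force: [-1.6, -0.6, 4.2]
opening: 0.527
```

Call:
carry_out(
  deltas=[
    [[0,0,0,0,0,0],[0,0,0,0,0,0],[0,0,0,0,0,0],[0,0,0,0,0,0],[0,0,0,0,0,0],[0,0,0,0,0,0]],
  ],
  jaw=85.4,
)

```text
time_s: 32.02
eef_pos: [0.6055, 0.1349, 0.1202]
ee_rot: [0.001, 0.668, 0.744, -0.0]
ft_force: [0.6, 0.3, -0.3]
opening: 1.0
```

Call:
carry_out(
  deltas=[
    [[0,0,-10,0,0,0],[0,0,-40,0,0,0],[0,0,-80,0,0,0],[0,0,-110,0,0,0],[0,-40,-115,0,0,0],[0,-80,-115,0,0,0],[0,-120,-115,0,0,0],[-40,-150,-115,0,0,0],[-90,-170,-115,0,0,0],[-90,-170,-115,0,0,0]],
  ],
)

```text
time_s: 33.28
eef_pos: [0.4455, 0.0253, 0.2364]
ee_rot: [0.002, 0.67, 0.742, -0.0]
ft_force: [-0.6, 0.7, -0.5]
opening: 0.999
```

Call:
carry_out(
  deltas=[
    [[-50,-10,0,0,0,0],[-100,-10,0,0,0,0],[-150,-10,0,0,0,0],[-200,-10,0,0,0,0],[-250,-10,0,0,0,0],[-280,-10,0,0,0,0],[-280,-10,0,0,0,0],[-280,-10,0,0,0,0]],
  ],
)

```text
time_s: 34.28
eef_pos: [0.4662, -0.251, 0.236]
ee_rot: [0.001, 0.668, 0.744, -0.0]
ft_force: [-0.2, -0.7, -0.6]
opening: 0.998
```

Run:
```python
from m import *
d=cap('top','t9.png')
o=np.array([.6186,.0157]);ey=np.array([-.1068,.9943]);ex=np.array([.9943,.1068])
for n,y,h in[('tall',.12,.138),('yel',.04,.118),('white',-.04,.098),('low',-.12,.078)]:
    P=cloud(d);c=o+y*ey
    m=(np.hypot(P[...,0]-c[0],P[...,1]-c[1])<.045)&(abs(P[...,2]-h)<.008)
    v,u=np.nonzero(m);cc,r=cv2.minEnclosingCircle(np.c_[u,v].astype(np.float32))
    p=onplane(d,[cc],h)[0,:2]-o
    print(n,'rack x,y',(p@ex).round(4),(p@ey).round(4),'topz',P[m][:,2].mean().round(4),len(u))
for n,s,h in[('lentil',(141,168),.158),('sugar',(325,156),.04),('cumin',(194,236),.036),('pepper',(324,226),.036)]:print(n,*find(d,s,h))
cap('scene','s9.png')
s=arm.read_state();print(s['eef_pos'],s['time_s'])
```

```text
tall rack x,y -0.0009 0.1194 topz 0.1373 281
yel rack x,y -0.0003 0.038 topz 0.1171 210
white rack x,y -0.0023 -0.0388 topz 0.0969 224
low rack x,y -0.0023 -0.1186 topz 0.0774 370
lentil [0.5981 0.2484 0.158 ] 903 17.2 0.1583
sugar [ 0.6543 -0.2179  0.04  ] 551 17.1 0.0364
cumin [0.441  0.1373 0.036 ] 179 15.3 0.034
pepper [ 0.4666 -0.2113  0.036 ] 174 15.2 0.034
[ 0.46608053 -0.25072255  0.23596322] 34.375
```

View pics/t9.png

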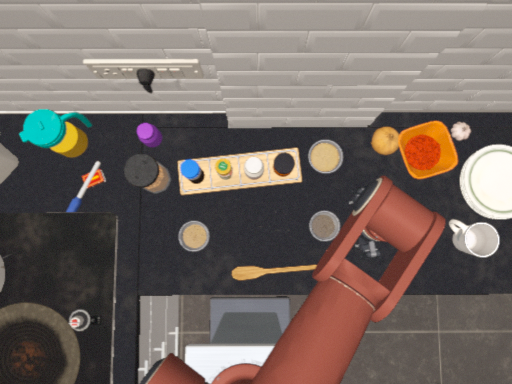

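View pics/s9.png

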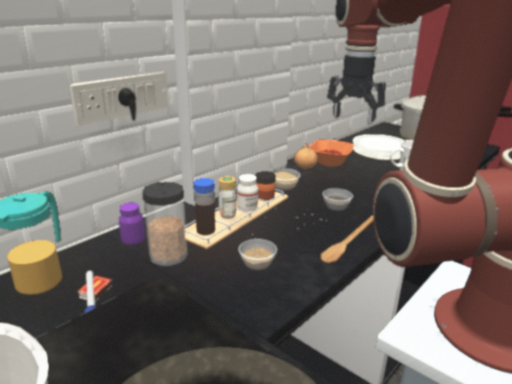

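All four jars stand upright in order at (190,170), (223,168), (254,167) and (284,164) in the top view. Nothing else has moved, and the gripper is clear.

```bash
python3 -c "
from cell import arm
print(arm.job_done())"
```

```text
the job is handed in; nothing more can be done
None
```

The four loose jars are back in the rack and the job is handed in; no verdict is reported. From the lentil jar's end the row runs tall jar, yellow-capped jar, white bottle, low jar, then the sugar bowl. It took about 34 s of the 106 s allowed.

- **Jar positions:** in the last top picture each jar was within about 2.5 mm of its bay's centre, against the 20 mm allowed. The jar tops were about 1 mm or less from the heights expected with the feet on the board.
- **Upright:** all four looked upright in both final pictures; I did not measure their tilt.
- **Things to leave in place:** the lentil jar, sugar bowl and both spice bowls measured within 1 mm of where they started. The purple look-alike looks unmoved in the pictures.
- **Gripper:** it ended clear of everything.
- **One check disagreed:** an earlier reading put the yellow-capped jar about 5 mm off along the row, but the cap was only partly in view. The later clear view put it 2 mm off.

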